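# Clamp and lock the sieve on the shaker

### The arm

A 7-joint arm with a two-finger parallel gripper is mounted at the origin on a cart in front of the work surface, level with it; the furniture and walls round the work are solid. World frame = base frame: x ahead of the robot, y to its left, z up, the work surface at z = 0. Lengths are in m, angles in degrees, forces in N, time in s.
With the tool pointing down it reaches from about 0.425 to 0.875 m from the base axis. Payload 4.7 kg.
Tool frame: the origin (TCP) lies on the centre line of the jaws, within the pads' length; the fingertips stand 11 mm ahead of it and the grasp point (between the pads) lies 8 mm behind it (finger_overhang is the x of the fingertips in the tool frame, in m); x points along the fingers, z is the direction in which the jaws open and shut, and the axes are right-handed (so a half turn about x gives the same grasp; the last joint's range is limited). The gripper opens to 87 mm and grips with 3 to 60 N. Pads are 19 mm wide; open, the fingers measure 117 mm over their backs; the gripper's body (75 mm by 190 mm) begins 51 mm behind the grasp point.
Start: joints at [-66.171, 18.392, -4.016, 83.108, 1.295, 78.541, -3.26], TCP at [0.254, 0.598, 0.234] pointing down, gripper open.
Joint ranges: [-163.93, 163.93], [-17.29, 119.83], [-79.2, 71.16], [3.27, 140.29], [-89.18, 269.18], [5.43, 117.66], [-154.24, 154.24]. Speed limits (degrees/s): [147.25, 147.25, 180, 180, 180, 180, 180].

### API

Orientations are given as [roll, pitch, yaw] about the fixed x, y, z axes, in that order (R = Rz(yaw) Ry(pitch) Rx(roll)).
In Python, from cell import get_obs, read_camera, sign_off, cut_out, finger_overhang gives the robot as it stands.
- The arm moves only by the tool servo_tool, never from a script. Its argument "rows" is one flat list of numbers, 5 for each row, row after row: the shift along the world's x, y, z in mm, then the turn about the world's z in degrees, then the closure, from 0 (fully open) to 1 (shut). A call has 1 to 10 rows; each row is the pose to reach, as a shift and turn from the pose commanded when the call began; what a row does not reach only later rows make up. A row lasts 1/12 s, in which the tool goes at most 41.7 mm and 7.16 degrees, less where a joint would pass 70% of its speed; a pose out of reach is approached as far as the arm can. A call with a gripper value outside its range is refused whole. The fingers move at their own pace and stop on an object; "force" is the grip in N (left out, the last holds). Time passes only in rows, so rows that repeat a pose let the fingers close. It gives the time, the measured TCP pose, the force and the opening at its end, in the units of the state.
- get_obs(): the state, without advancing time (a new reading comes with each control period).
- read_camera(name): name is "scene" or "top" or "wrist"; returns a dict with "frame" (420x560x3 uint8, blue, green, red), "range_z" (420x560 float32, m along the optical axis (not along the pixel's ray), 0 where there is no reading), "intrinsics" (3x3 intrinsics, pixels), "cam_to_world" (4x4, takes a point from camera to world coordinates); the wrist camera has in their place "tool_from_camera" (4x4, takes a point from camera to tool coordinates, whose origin is the TCP and whose axes are the tool frame's). Camera axes: x right, y down, z forward; pixel columns grow to the right and rows downward; lengths in m; the calibration is good to about 2 mm. The wrist camera is an equidistant fisheye: a pixel r from the principal point sees the ray r / f radians off the axis. A picture is of the moment at which its call begins: read the wrist's pose just before it.
- sign_off(): hands the job in, once; it reports no verdict.
Trained networks look in a picture, given as the dict that the camera call returned (one of the last four; its "shot" number tells which), for a name from the list of things; names that differ only in an ending like _2 or _b are one class to them, and where a whole thing is asked for, a point or a joint stands for the part that bears it (a point fixed in the world has none). Each returns a list of dicts, best first, with "score" (0 to 1); they miss things now and then, are a little off and sometimes report something else, mostly with a low value. They report only what shows in the picture. A call takes as long as a camera call.
- cut_out(name, picture): "pixels" (420x560 bool, what is visible of it) and "extent" ([centre column, centre row, width, height] in pixels, round what is visible of it).
The state is a dict: "time_s": time; "qpos": joint angles; "joint_velocities": joint speeds; "effort": joint torques, N m; "tool_pos": TCP position; "tool_rot": TCP orientation; "force": force on the tool from outside, world axes, zero at the start; "wrist_torque": the same for the moment, N m; "grip_width": finger opening in m.
Only numpy, scipy, OpenCV 4.12 (cv2) and the standard library are available. Lean on these libraries where they do the work, as an engineer would, in place of code of your own. Each camera call takes 0.05 s, during which the arm holds its last target.

### The job

The clamp bar over the sieve on the shaker is already locked on one rod but still loose on the other. On the loose rod, screw the larger lower nut down until it is hand-tight on the bar, about 0.55 N m, and then run the smaller nut above it down and tighten it against the first, also to about 0.55 N m, so that the two lock and the shaking cannot undo them. Do not force either nut much beyond that, or the bar bows and the sieve rim is crushed; leave the other things on the table where they are.

Things in the scene. Friction and masses are not known exactly. Their poses are not given: they have to be found in the camera images.
- shaker: small sieve shaker, fixed: round grey housing 208 mm across; pan, sieve and lid stacked on it, a clamp bar across the top on two threaded steel rods. Origin under its centre, x points away from its black control panel, z up. Rods, 16 mm thick, tops 210 mm up, at y = +110 mm (the loose one) and -110 mm (finished, leave it). Only rods and nuts stand above the bar
- clamp_bar: flat aluminium bar, 34 mm wide, 10 mm thick, across the lid from rod to rod, fixed. Origin at the middle of its top face, 163 mm above the table; axes as the shaker's. Round each rod a steel washer 47 mm across stands 3 mm above the bar: the clamp nut's seat
- clamp_nut: larger, lower nut on the loose rod: round knurled steel hand nut, 46 mm across, about 16 mm high. Origin on the rod's axis at its underside, z up. Screws down 6 mm per full clockwise turn seen from above; starts 1 to 2 mm above its seat on the washer (origin then about 166 mm above the table). Stays where it is left
- lock_nut: smaller, upper nut on the same rod: plain hexagonal steel nut, 34 mm across flats, 39 mm across corners, about 14 mm high. Origin on the rod's axis at its underside, z up, x square to one flat. Same thread as the clamp nut; starts 2.5 to 4.1 mm above its final place on top of the seated clamp nut (about 182 mm above the table)
- sample_tin: lidded aluminium tin, 57 mm across, 38 mm high, loose on the table to the right of the shaker; bystander. Origin at the centre of its underside
- dish: shallow steel dish, 117 mm across, 17 mm high, loose; bystander. Origin at the centre of its underside
- nut_axis (a point): the middle of the washer's top face under the clamp nut, on the rod's axis; fixed. Feel of both nuts: a steady 0.12 N m running free; once a nut meets its seat the torque climbs, by roughly 0.7 to 1.5 N m per rad. About 0.55 N m is properly tight, 0.4 to 0.8 is good, below 0.3 is loose, over 1 too much
- small_tin: another such tin, 57 mm across, 38 mm high, loose to the left behind the shaker; bystander. Origin at the centre of its underside

How it is judged:
By the outcome, as a careful person would: the job done as asked, in the order asked, and still so for the second after the job is handed in, with the robot touching nothing.
It also fails if it takes over 72 s, if anything falls off the work surface, if the arm or the gripper's body presses on something with over 40 N, if the wrist force passes 120 N, or if a joint passes its speed limit or range.

## Working session

There is one attempt and no reset: what is moved stays moved. The work goes in short steps, Python scripts to look and compute and a tool call to move; the robot and the scene stay as the last step left them, time stands still between calls to the robot, and variables do not carry over. Pictures are saved under pics/ and viewed, and the job is handed in when it is done.

Besides the shell and the picture viewer there is one more tool, called after "Emit:" in YAML: its name, and indented under it one key for each argument. servo_tool: Moves the arm, as the interface text tells. Its arguments: {"type":"object","properties":{"rows":{"type":"array"},"force":{"type":"number"}},"required":["rows"]}

```bash
mkdir -p pics; ls; python3 - <<'E'
from cell import *
import cv2
print(get_obs(), finger_overhang)
for n in ["scene","top","wrist"]:
    p=read_camera(n); cv2.imwrite(f"pics/{n}0.png",p["frame"])
    print(n,p["intrinsics"],p.get("cam_to_world",p.get("tool_from_camera")))
E
```

```text
pics
{'time_s': 0.0, 'qpos': array([-66.17078999,  18.43915626,  -4.01471515,  83.1761476 ,
         1.29702458,  78.54184344,  -3.26180115]), 'joint_velocities': array([-0.0134505 ,  0.04676423,  0.05991984,  0.06859365,  0.13490458,
       -0.05078729,  0.03146715]), 'effort': array([ 6.69216442e-04, -4.91294217e+01, -4.03397027e-01, -3.12521303e+01,
       -6.36478420e-02,  4.40403877e-02,  1.65521074e-04]), 'tool_pos': array([0.25404945, 0.59769985, 0.2324494 ]), 'tool_rot': array([-175.84093325,   89.88791423, -108.86253773]), 'force': array([ 0.86215005, -0.42029812, -0.38509791]), 'wrist_torque': array([ 0.01173852, -0.00994379,  0.01294195]), 'grip_width': 0.08672887224553384} 0.011
scene [[380.14219934   0.         283.78320737]
 [  0.         380.14219934 209.60469484]
 [  0.           0.           1.        ]] [[ 0.81894045 -0.37260109  0.43646875  0.16225891]
 [-0.57340344 -0.50033154  0.64875022 -0.6724339 ]
 [-0.02334596 -0.78156048 -0.62339248  0.70034004]
 [ 0.          0.          0.          1.        ]]
top [[417.43155678   0.         282.11002846]
 [  0.         417.43155678 209.80546251]
 [  0.           0.           1.        ]] [[-0.02186737 -0.99041077  0.13641232  0.42485494]
 [-0.99971053  0.02303117  0.00695888 -0.07768575]
 [-0.01003389 -0.13622066 -0.99062771  1.29920306]
 [ 0.          0.          0.          1.        ]]
wrist [[325.1922621    0.         278.96054894]
 [  0.         325.1922621  215.71049058]
 [  0.           0.           1.        ]] [[-1.21326465e-03 -2.70524867e-01  9.62712223e-01 -1.52063303e-01]
 [-4.12714098e-05 -9.62712917e-01 -2.70525114e-01  7.41919429e-02]
 [ 9.99999263e-01 -3.67951048e-04  1.15686061e-03  9.90367054e-04]
 [ 0.00000000e+00  0.00000000e+00  0.00000000e+00  1.00000000e+00]]
```

View pics/scene0.png

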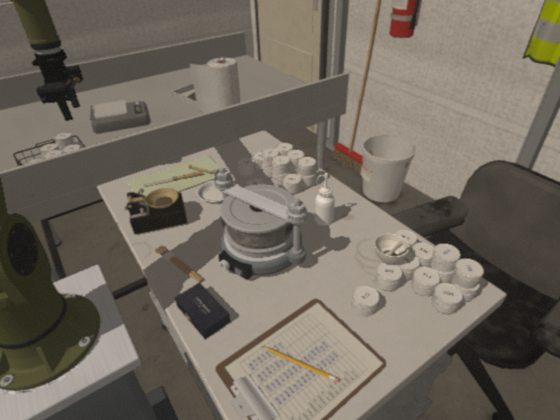

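View pics/top0.png

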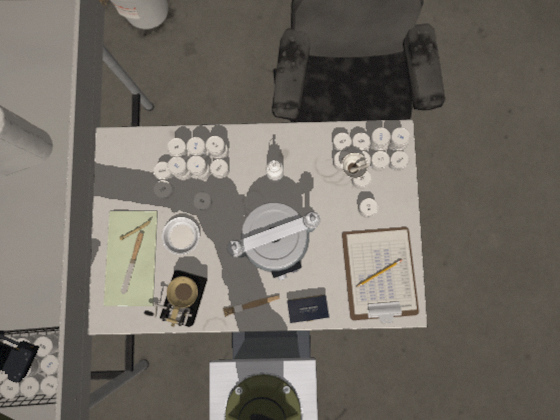

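View pics/wrist0.png

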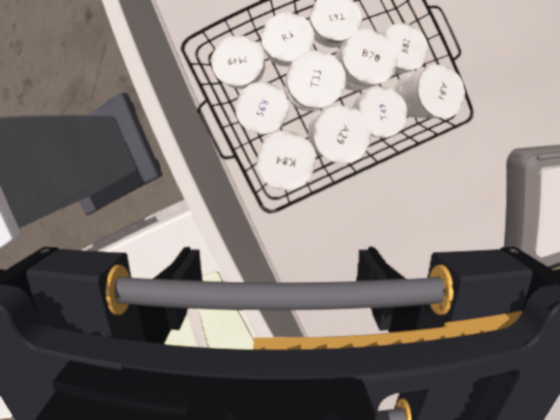

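The arm starts left of a rail, with the shaker on the table. The loose rod is the left end of the bar, near top-image pixel (236,246). Next I'll measure it, and the rail height too.

```bash
cat > h.py <<'E'
import numpy as np, cv2
from cell import *
def cloud(p):
    K=p["intrinsics"];d=p["range_z"];v,u=np.mgrid[0:420,0:560]
    P=np.stack([(u-K[0,2])/K[0,0]*d,(v-K[1,2])/K[1,1]*d,d],-1)
    T=p["cam_to_world"];W=P@T[:3,:3].T+T[:3,3]; W[d==0]=np.nan
    return W
E
python3 - <<'E'
from h import *
np.set_printoptions(precision=4,suppress=True)
for n in ["top","scene"]:
    p=read_camera(n);W=cloud(p)
    np.save(n+"W.npy",W)
    for o in ["shaker","clamp_bar","clamp_nut","lock_nut","sample_tin","small_tin","dish"]:
        for r in cut_out(o,p)[:3]:
            m=r["pixels"];q=W[m];q=q[~np.isnan(q[:,0])]
            print(n,o,round(r["score"],2),np.round(r["extent"],1),m.sum(),np.median(q,0),q.min(0),q.max(0))
    cv2.imwrite(f"pics/{n}z.png",cv2.resize(p["frame"][180:280,190:350] if n=="top" else p["frame"][150:290,190:330],None,fx=5 if n=="top" else 4.2,fy=5 if n=="top" else 4.2,interpolation=cv2.INTER_CUBIC))
W=np.load("topW.npy")
print("heights row150", [(c,W[150,c].round(3).tolist()) for c in range(40,120,5)])
print("row246", [(c,W[246,c].round(3).tolist()) for c in range(60,110,5)])
E
```

```text
top shaker 0.6 [275.4 242.1  93.7  79.1] 4367 [ 0.5048 -0.0498  0.145 ] [ 0.3894 -0.1865 -0.0027] [0.6044 0.0794 0.2143]
top clamp_bar 0.87 [275.1 233.8  65.5  28.4] 774 [ 0.5163 -0.0463  0.1634] [ 0.476  -0.1341  0.1416] [0.5576 0.0413 0.1706]
top clamp_bar 0.67 [234.4 247.9  13.5  12.3] 144 [0.4795 0.0584 0.2004] [0.4626 0.0427 0.1808] [0.4964 0.0794 0.2143]
top lock_nut 0.57 [237.9 248.4  12.9   7.8] 35 [0.4749 0.0487 0.2002] [0.4672 0.0427 0.1952] [0.491  0.0666 0.2044]
top sample_tin 0.86 [369.4 206.7  22.2  20.3] 293 [ 0.6007 -0.3299  0.0373] [ 0.574  -0.359  -0.0048] [ 0.6292 -0.3052  0.0461]
top dish 0.74 [181.2 235.3  40.2  38.7] 1075 [0.5318 0.249  0.0055] [ 0.4749  0.1885 -0.0047] [0.5863 0.3088 0.0239]
scene shaker 0.58 [259.4 224.8  93.5 115.6] 7285 [ 0.4849 -0.0919  0.1384] [ 0.3835 -0.1714 -0.0024] [0.7217 0.3285 0.2107]
scene clamp_bar 0.62 [261.4 203.5  86.2  39.8] 893 [ 0.5097 -0.0482  0.1627] [ 0.4577 -0.1714  0.1417] [0.5527 0.0508 0.1711]
scene clamp_nut 0.66 [224.6 182.9  20.7  14.9] 117 [0.4709 0.0436 0.1796] [0.454  0.0368 0.1694] [0.4956 0.0622 0.1898]
scene 
[... 685 characters left out ...]
13, 0.67, 0.009]), (55, [0.818, 0.665, -0.01]), (60, [0.817, 0.646, -0.006]), (65, [0.816, 0.63, -0.006]), (70, [0.776, 0.543, 0.128]), (75, [0.785, 0.544, 0.096]), (80, [0.793, 0.544, 0.067]), (85, [0.804, 0.547, 0.03]), (90, [0.812, 0.545, 0.002]), (95, [0.812, 0.529, 0.0]), (100, [0.809, 0.51, 0.008]), (105, [0.811, 0.497, 0.001]), (110, [0.811, 0.482, -0.001]), (115, [0.812, 0.466, -0.004])]
row246 [(60, [0.506, 0.631, -0.008]), (65, [0.498, 0.543, 0.128]), (70, [0.499, 0.545, 0.097]), (75, [0.5, 0.543, 0.074]), (80, [0.502, 0.545, 0.038]), (85, [0.503, 0.543, 0.012]), (90, [0.506, 0.547, -0.029]), (95, [0.504, 0.519, -0.003]), (100, [0.503, 0.501, 0.002]), (105, [0.503, 0.486, -0.001])]
```

```bash
python3 - <<'E'
from h import *
np.set_printoptions(precision=4,suppress=True)
for n in ["top","scene"]:
    W=np.load(n+"W.npy").reshape(-1,3)
    for c in [(0.48,0.06),(0.55,-0.15)]:
        for lo,hi in [(0.172,.184),(0.184,0.199),(0.203,0.215)]:
            m=(np.hypot(W[:,0]-c[0],W[:,1]-c[1])<0.05)&(W[:,2]>lo)&(W[:,2]<hi)
            if m.sum():print(n,c,lo,m.sum(),W[m].mean(0),W[m].min(0),W[m].max(0))
W=np.load("topW.npy").reshape(-1,3)
m=(abs(W[:,1]-.58)<.12)&(W[:,0]>0.1)&(W[:,0]<0.9)
q=W[m]; print("rail max z",[(y,np.nanmax(q[abs(q[:,1]-y)<.01][:,2])) for y in np.arange(.47,.7,.02)])
m=(W[:,1]<.54)&(W[:,1]>-.5)&(W[:,0]>0.3)&(W[:,0]<0.9); print("table max",np.nanmax(W[m][:,2]))
E
```

```text
top (0.48, 0.06) 0.172 56 [0.4779 0.0546 0.1814] [0.4599 0.0366 0.1725] [0.5034 0.08   0.1839]
top (0.48, 0.06) 0.184 61 [0.4802 0.0547 0.1935] [0.4625 0.0366 0.1845] [0.5024 0.0775 0.1988]
top (0.48, 0.06) 0.203 39 [0.4798 0.0577 0.2073] [0.4645 0.0451 0.203 ] [0.4962 0.0714 0.2143]
top (0.55, -0.15) 0.172 75 [ 0.5491 -0.1465  0.1797] [ 0.5304 -0.1716  0.172 ] [ 0.5749 -0.1281  0.184 ]
top (0.55, -0.15) 0.184 113 [ 0.551  -0.1487  0.1944] [ 0.5327 -0.1684  0.1841] [ 0.5693 -0.1306  0.199 ]
top (0.55, -0.15) 0.203 25 [ 0.5516 -0.1492  0.2088] [ 0.5461 -0.1563  0.2039] [ 0.557  -0.1429  0.2133]
scene (0.48, 0.06) 0.172 115 [0.4709 0.0471 0.1793] [0.454  0.0368 0.1722] [0.497  0.0753 0.1839]
scene (0.48, 0.06) 0.184 81 [0.4719 0.0497 0.1929] [0.4589 0.0391 0.1844] [0.4929 0.073  0.199 ]
scene (0.48, 0.06) 0.203 26 [0.4755 0.0577 0.2075] [0.4698 0.0529 0.2033] [0.4824 0.0635 0.2111]
scene (0.55, -0.15) 0.172 136 [ 0.5391 -0.1594  0.1784] [ 0.5246 -0.1711  0.172 ] [ 0.5682 -0.1295  0.1835]
scene (0.55, -0.15) 0.184 160 [ 0.5426 -0.1544  0.1932] [ 0.5276 -0.1668  0.184 ] [ 0.5641 -0.1325 
[... 185 characters left out ...]
float64(0.49), np.float64(0.33774471256958294)), (np.float64(0.51), np.float64(0.3398862858106513)), (np.float64(0.53), np.float64(0.34132240085181653)), (np.float64(0.55), np.float64(0.3742096432226695)), (np.float64(0.5700000000000001), np.float64(0.3443769247067012)), (np.float64(0.5900000000000001), np.float64(0.3116199405271173)), (np.float64(0.6100000000000001), np.float64(0.08339332392449661)), (np.float64(0.6300000000000001), np.float64(0.24048155977057095)), (np.float64(0.6500000000000001), np.float64(0.23144081723144727)), (np.float64(0.6700000000000002), np.float64(0.23756422553464596)), (np.float64(0.6900000000000002), np.float64(0.2351759979513297))]
table max 0.2143060572379345
```

View pics/topz.png

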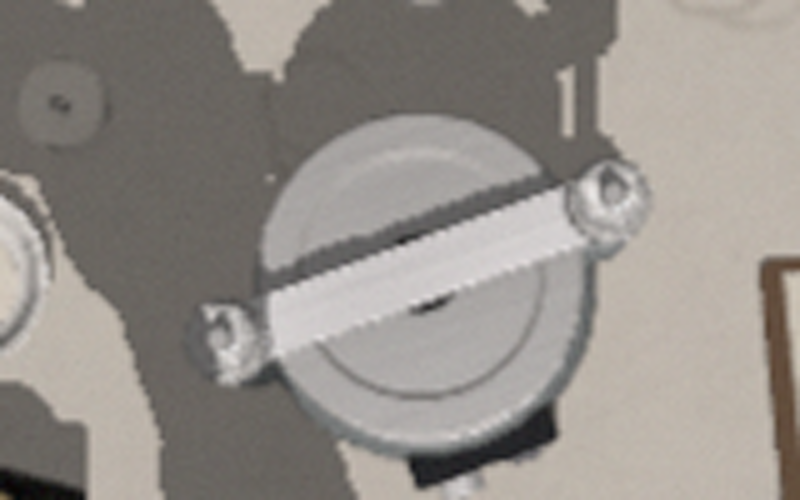

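View pics/scenez.png

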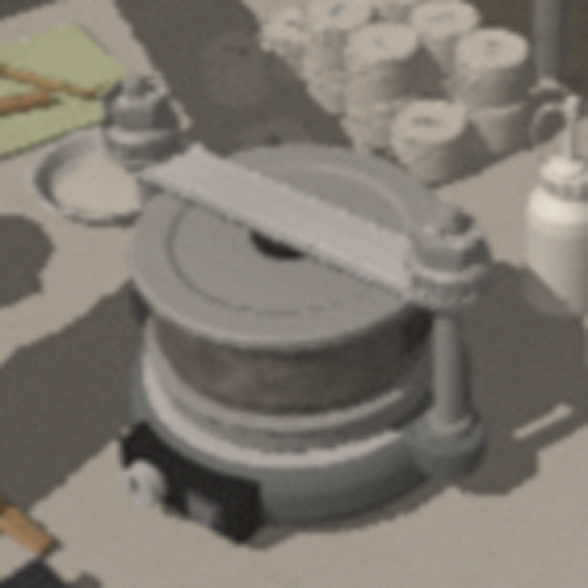

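```bash
python3 - <<'E'
from h import *
np.set_printoptions(precision=3,suppress=True)
for n in ["top","scene"]:
    W=np.load(n+"W.npy")
    m=(W[...,1]<.66)&(W[...,1]>.44)&(W[...,0]>-.3)&(W[...,0]<0.95)&(W[...,2]>0.03)
    v,u=np.nonzero(m); P=W[m]
    for x in np.arange(-.3,.95,.1):
        k=abs(P[:,0]-x)<.05
        if k.sum(): 
            Q=P[k]; i=Q[:,2].argmax(); print(n,round(x,2),k.sum(),"ymin/max",Q[:,1].min(),Q[:,1].max(),"top",Q[i],(u[k][i],v[k][i]), "p95",np.percentile(Q[:,2],[50,90]))
E
```

```text
top 0.0 205 ymin/max 0.531247547459649 0.5482981973459199 top [0.044 0.543 0.138] (np.int64(55), np.int64(418)) p95 [0.067 0.129]
top 0.1 1273 ymin/max 0.5309660780486349 0.6599996977830339 top [0.119 0.534 0.136] (np.int64(60), np.int64(388)) p95 [0.05 0.13]
top 0.2 2248 ymin/max 0.49821658337875696 0.6598171639567733 top [0.25  0.545 0.366] (np.int64(1), np.int64(355)) p95 [0.089 0.336]
top 0.3 1166 ymin/max 0.49699980429721025 0.6586935261831496 top [0.256 0.542 0.374] (np.int64(0), np.int64(353)) p95 [0.13  0.336]
top 0.4 642 ymin/max 0.5308027169544958 0.548636209254161 top [0.428 0.542 0.136] (np.int64(63), np.int64(271)) p95 [0.085 0.132]
top 0.5 629 ymin/max 0.5320956495021906 0.548941026690532 top [0.511 0.543 0.136] (np.int64(64), np.int64(241)) p95 [0.084 0.131]
top 0.6 606 ymin/max 0.5312460275748132 0.5486838628662255 top [0.616 0.533 0.137] (np.int64(69), np.int64(204)) p95 [0.085 0.131]
top 0.7 590 ymin/max 0.5315431910544893 0.5489229192947865 top [0.729 0.536 0.137] (np.int64(70), np.int64(165)) p95 [0.085 0.132]
top 0.8 566 ymin/max 0.5321797628352605 0.549070804027
[... 837 characters left out ...]
 np.int64(129)) p95 [0.083 0.122]
scene 0.5 762 ymin/max 0.528628989619647 0.5550052607554059 top [0.495 0.529 0.133] (np.int64(164), np.int64(126)) p95 [0.083 0.121]
scene 0.6 695 ymin/max 0.5314947507869232 0.5547145199958536 top [0.565 0.541 0.133] (np.int64(182), np.int64(119)) p95 [0.081 0.121]
scene 0.7 624 ymin/max 0.532397498276739 0.5553088463492564 top [0.678 0.537 0.133] (np.int64(212), np.int64(111)) p95 [0.082 0.122]
scene 0.8 579 ymin/max 0.5318715712401787 0.5547249233125058 top [0.835 0.54  0.132] (np.int64(249), np.int64(100)) p95 [0.081 0.122]
scene 0.9 526 ymin/max 0.5282011568589129 0.5561883995225982 top [0.894 0.528 0.133] (np.int64(264), np.int64(97)) p95 [0.083 0.122]
```

Emit:
servo_tool:
  rows: [20,-40,20,0,0,40,-80,40,0,0,65,-120,45,0,0,90,-160,45,0,0,115,-200,45,0,0,140,-240,45,0,0,160,-280,45,0,0,180,-315,45,0,0,195,-350,45,0,0,210,-385,45,0,0]
  force: 50

```text
time_s: 1.78
tool_pos: [0.4523, 0.2389, 0.2789]
tool_rot: [-24.1, 89.9, 42.8]
force: [0.5, 0.4, 0.5]
grip_width: 0.0873
```

Emit:
servo_tool:
  rows: [10,-35,0,0,0,20,-70,0,0,0,30,-105,0,0,0,40,-140,0,0,0,43,-169,0,0,0,43,-169,0,0,0,43,-169,0,0,0,43,-169,0,0,0]

```text
time_s: 2.45
tool_pos: [0.4944, 0.0726, 0.2787]
tool_rot: [11.3, 89.9, 78.3]
force: [0.9, 0.6, 0.3]
grip_width: 0.087
```

```bash
cat >> h.py <<'E'
from scipy.spatial.transform import Rotation as Ro
def wcloud(p,o):
    K=p["intrinsics"];d=p["range_z"];v,u=np.mgrid[0:420,0:560]
    x=(u-K[0,2])/K[0,0];y=(v-K[1,2])/K[1,1];r=np.hypot(x,y)+1e-9
    t=np.tan(r)/r
    P=np.stack([x*t*d,y*t*d,d],-1)
    T=p["tool_from_camera"];P=P@T[:3,:3].T+T[:3,3]
    R=Ro.from_euler("xyz",o["tool_rot"],degrees=True).as_matrix()
    W=P@R.T+o["tool_pos"]; W[d==0]=np.nan
    return W
def jaw(o):
    R=Ro.from_euler("xyz",o["tool_rot"],degrees=True).as_matrix()
    return np.degrees(np.arctan2(R[1,2],R[0,2]))
E
python3 - <<'E'
from h import *
np.set_printoptions(precision=4,suppress=True)
o=get_obs();p=read_camera("wrist");W=wcloud(p,o);np.save("w1.npy",W)
print(o["time_s"],o["qpos"],o["tool_pos"],jaw(o),o["force"],o["wrist_torque"])
cv2.imwrite("pics/w1.png",p["frame"])
E
```

```text
2.45 [-33.4323  -1.816   21.6856 100.7209   0.6266  80.9446  55.15  ] [0.4944 0.0726 0.2787] 67.00505293485426 [0.9188 0.5963 0.2955] [ 0.0597 -0.0275  0.0386]
```

View pics/w1.png

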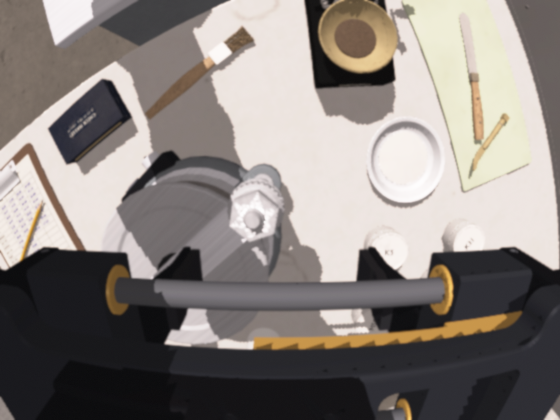

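The wrist picture shows the hex lock nut at about (252,212), the rod top inside it and the knurled clamp nut under it. I'll fit the geometry.

```bash
python3 - <<'E'
from h import *
np.set_printoptions(precision=4,suppress=True)
o=get_obs();p=read_camera("wrist");W=wcloud(p,o);np.save("w1.npy",W)
print(o["tool_pos"],jaw(o))
cv2.imwrite("pics/w1z.png",cv2.resize(p["frame"][165:265,205:305],None,fx=6,fy=6,interpolation=cv2.INTER_CUBIC))
F=W.reshape(-1,3)
k=np.hypot(F[:,0]-.479,F[:,1]-.057)<.045
F=F[k]; print(np.histogram(F[:,2],np.arange(.14,.22,.004)))
for lo,hi in [(.205,.216),(.193,.203),(.176,.188)]:
    q=F[(F[:,2]>lo)&(F[:,2]<hi)]; 
    if len(q)>4:
        (c,r)=cv2.minEnclosingCircle(q[:,:2].astype(np.float32)*1000); print(lo,len(q),q.mean(0),c,r,np.median(q[:,2]))
for n in ["clamp_nut","lock_nut"]:
    for r in cut_out(n,p): print(n,r["score"],r["extent"],r["pixels"].sum())
E
```

```text
[0.4943 0.0733 0.2786] 67.09026213443146
(array([  50,  488,    0,    2,   11,  478,  439,   13,   50,   76,  534,
         86,   41,   51,  286, 1143,   90,  224,    4]), array([0.14 , 0.144, 0.148, 0.152, 0.156, 0.16 , 0.164, 0.168, 0.172,
       0.176, 0.18 , 0.184, 0.188, 0.192, 0.196, 0.2  , 0.204, 0.208,
       0.212, 0.216]))
0.205 281 [0.4789 0.0602 0.2096] (479.6539001464844, 59.88112258911133) 7.422512054443359 0.21020178200858053
0.193 1457 [0.4783 0.0605 0.2004] (479.37139892578125, 59.579505920410156) 19.469970703125 0.2006393230099492
0.176 696 [0.4709 0.0664 0.1821] (479.444091796875, 59.64314270019531) 23.06647300720215 0.18234482779389347
clamp_nut 0.9 [255.8, 203.7, 56.8, 48.0] 800
lock_nut 0.88 [252.1, 216.5, 41.0, 50.8] 1523
```

View pics/w1z.png

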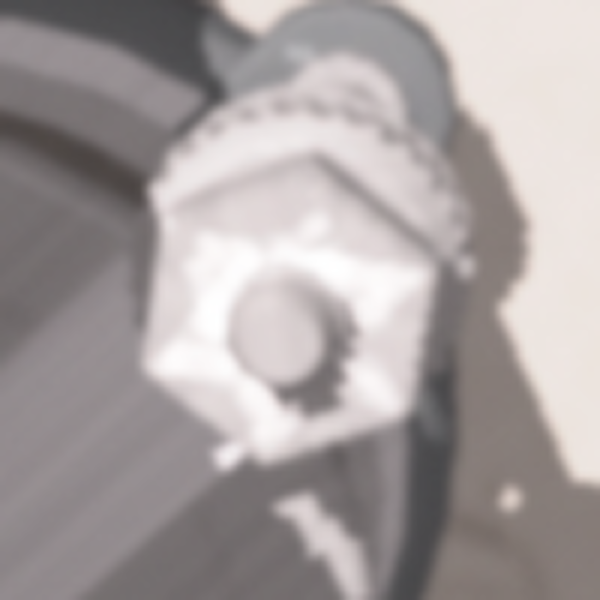

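```bash
python3 - <<'E'
from h import *
W=np.load("w1.npy").reshape(-1,3)
c=np.array([.4794,.0597])
q=W[(np.hypot(*(W[:,:2]-c).T)<.024)&(W[:,2]>.196)&(W[:,2]<.204)]
# min area: support width over angle with 6-fold symmetry
for pc in (100,99,97):
  res=[]
  for a in np.arange(0,60,1):
    s=[]
    for k in range(6):
        t=np.radians(a+60*k); s.append(np.percentile((q[:,:2]-c)@[np.cos(t),np.sin(t)],pc))
    res.append((sum(s)/6,a,np.round(np.array(s)*1000,1)))
  res.sort(key=lambda r:r[0]); print(pc,res[:3])
E
```

```text
100 [(np.float64(0.017087590632118368), np.int64(57), array([16.7, 16.9, 16.7, 16.8, 17.6, 17.8])), (np.float64(0.017138332211043078), np.int64(58), array([16.8, 17.1, 16.8, 16.9, 17.6, 17.7])), (np.float64(0.01713911319860768), np.int64(56), array([16.7, 16.8, 16.9, 16.9, 17.7, 17.8]))]
99 [(np.float64(0.016479771218255352), np.int64(55), array([16.3, 16.5, 16.5, 16.4, 16.4, 16.8])), (np.float64(0.01648653282014292), np.int64(0), array([16.8, 16.2, 16.5, 16.5, 16.3, 16.6])), (np.float64(0.01648964502508317), np.int64(59), array([16.3, 16.5, 16.5, 16.4, 16.6, 16.7]))]
97 [(np.float64(0.015584303813984858), np.int64(6), array([15.6, 15.3, 16. , 15.9, 15.2, 15.5])), (np.float64(0.01558973342326647), np.int64(7), array([15.6, 15.3, 16. , 15.8, 15.3, 15.5])), (np.float64(0.015592416875565321), np.int64(48), array([15.3, 15.7, 15.8, 15.5, 15.6, 15.7]))]
```

Emit:
servo_tool:
  rows: [-3,-2.7,0,7,0,-6,-5.4,0,14,0,-9,-8.1,0,21,0,-12,-10.8,0,28,0,-15,-13.5,0,35,0,-15,-13.5,-5,42,0,-15,-13.5,-10,49,0,-15,-13.5,-15,56,0,-15,-13.5,-20,63,0,-15,-13.5,-25,70,0]

```text
time_s: 3.48
tool_pos: [0.4795, 0.0593, 0.2533]
tool_rot: [37.7, 90.0, 175.1]
force: [-0.4, -0.8, 0.4]
grip_width: 0.0869
```

Emit:
servo_tool:
  rows: [0,0,-5,6,0,0,0,-10,12,0,0,0,-15,18,0,0,0,-15,18,0,0,0,-15,18,0,0,0,-15,18,0]

```text
time_s: 3.98
tool_pos: [0.4797, 0.0588, 0.2389]
tool_rot: [-136.9, 90.0, 18.0]
force: [-0.3, 0.4, 0.9]
grip_width: 0.0871
```

```bash
cat > s.py <<'E'
from h import *
np.set_printoptions(precision=4,suppress=True)
o=get_obs()
print("t",o["time_s"],"q",np.round(o["qpos"],1),"pos",o["tool_pos"]*1000,"jaw",round(jaw(o),2),"F",np.round(o["force"],2),"M",o["wrist_torque"],"g",round(o["grip_width"]*1000,2),"rot",np.round(o["tool_rot"],2))
E
python3 s.py
```

```text
t 3.9833 q [-35.6  -3.2  24.7 106.4   1.4  76.5 143.6] pos [479.6709  58.8295 238.8557] jaw 154.89 F [-0.33  0.43  0.91] M [ 0.0959  0.1046 -0.0212] g 87.06 rot [-136.91   89.98   17.98]
```

Emit:
servo_tool:
  rows: [0,0.5,-12,0,0,0,0.7,-25,0,0,0,0.7,-40,0,0,0,0.7,-50,0,0,0,0.7,-57,0,0,0,0.7,-57,0,0,0,0.7,-57,0,0.2,0,0.7,-57,0,0.35]
  force: 20

```text
time_s: 4.65
tool_pos: [0.4801, 0.0592, 0.1822]
tool_rot: [-135.1, 89.9, 19.9]
force: [0.3, -0.3, 0.3]
grip_width: 0.0798
```

```bash
python3 s.py
```

```text
t 4.65 q [-35.3  -0.7  25.1 110.9   0.3  69.7 144.7] pos [480.0641  59.1552 182.1944] jaw 154.97 F [ 0.33 -0.32  0.26] M [0.0817 0.0643 0.0147] g 79.79 rot [-135.06   89.94   19.91]
```

Emit:
servo_tool:
  rows: [0,0,0,0,0.6,0,0,0,0,0.7,0,0,0,0,0.7,0,0,0,0,0.7,0,0,0,0,0.7,0,0,0,0,0.7]

```text
time_s: 5.15
tool_pos: [0.48, 0.0589, 0.1817]
tool_rot: [-156.5, 89.9, -1.5]
force: [1.6, -0.4, 0.3]
grip_width: 0.0453
```

```bash
python3 s.py
```

```text
t 5.15 q [-35.3  -0.7  25.2 110.9   0.3  69.7 144.7] pos [479.9765  58.9156 181.7248] jaw 154.98 F [ 1.63 -0.42  0.34] M [ 0.023  -0.2163  0.0039] g 45.33 rot [-156.48   89.94   -1.51]
```

Emit:
servo_tool:
  rows: [0,0,0,0,0.8,0,0,0,0,0.8,0,0,-0.08,-5,0.8,0,0,-0.17,-10,0.8,0,0,-0.25,-15,0.8,0,0,-0.33,-20,0.8,0,0,-0.42,-25,0.8,0,0,-0.5,-30,0.8,0,0,-0.58,-35,0.8,0,0,-0.67,-40,0.8]
  force: 50

```text
time_s: 5.98
tool_pos: [0.4804, 0.0585, 0.1811]
tool_rot: [-131.3, 89.9, -16.6]
force: [3.4, -1.0, -1.1]
grip_width: 0.0444
```

```bash
python3 s.py
```

```text
t 5.9833 q [-35.   -0.7  24.9 111.    0.4  69.6 104.5] pos [480.3535  58.5336 181.0739] jaw 114.73 F [ 3.36 -1.03 -1.12] M [-0.1614 -0.5541  0.0997] g 44.44 rot [-131.32   89.89  -16.59]
```

Emit:
servo_tool:
  rows: [0,0,-0.08,-5,0.8,0,0,-0.17,-10,0.8,0,0,-0.25,-15,0.8,0,0,-0.33,-20,0.8,0,0,-0.42,-25,0.8]

```text
time_s: 6.4
tool_pos: [0.4804, 0.0582, 0.1807]
tool_rot: [-116.3, 89.9, -26.6]
force: [2.4, -1.8, -1.4]
grip_width: 0.0446
```

```bash
python3 s.py
```

```text
t 6.4 q [-34.9  -0.7  24.8 111.    0.4  69.5  79.5] pos [480.4455  58.2423 180.6525] jaw 89.72 F [ 2.42 -1.79 -1.38] M [-0.3563 -0.6538  0.1615] g 44.61 rot [-116.33   89.87  -26.61]
```

Emit:
servo_tool:
  rows: [0,0,-0.08,-5,0.8,0,0,-0.17,-10,0.8,0,0,-0.17,-10,0.8]

```text
time_s: 6.65
tool_pos: [0.4804, 0.0581, 0.1805]
tool_rot: [-106.2, 89.9, -26.4]
force: [2.7, -2.2, -2.1]
grip_width: 0.0447
```

```bash
python3 s.py
```

```text
t 6.65 q [-34.8  -0.6  24.7 111.    0.4  69.5  69.6] pos [480.4105  58.102  180.4914] jaw 79.8 F [ 2.74 -2.16 -2.09] M [-0.4896 -0.7814 -0.1834] g 44.74 rot [-106.22   89.88  -26.42]
```

Emit:
servo_tool:
  rows: [0,0,-0.05,-3,0.8,0,0,-0.1,-6,0.8,0,0,-0.15,-9,0.8,0,0,-0.2,-12,0.8]

```text
time_s: 6.98
tool_pos: [0.4804, 0.0579, 0.1803]
tool_rot: [-108.4, 89.9, -40.4]
force: [3.4, -2.8, -1.0]
grip_width: 0.0446
```

```bash
python3 s.py
```

```text
t 6.9833 q [-34.7  -0.6  24.6 111.    0.4  69.5  57.8] pos [480.3702  57.9399 180.3136] jaw 68.0 F [ 3.36 -2.83 -0.96] M [-0.6861 -0.7091  0.342 ] g 44.64 rot [-108.35   89.86  -40.35]
```

Emit:
servo_tool:
  rows: [0,0,-0.05,-3,0.8,0,0,-0.1,-6,0.8]

```text
time_s: 7.15
tool_pos: [0.4804, 0.0579, 0.1802]
tool_rot: [-106.9, 89.9, -44.9]
force: [2.2, -3.2, -1.0]
grip_width: 0.0447
```

```bash
python3 s.py
```

```text
t 7.15 q [-34.7  -0.6  24.6 111.    0.4  69.5  51.8] pos [480.3559  57.9093 180.2361] jaw 62.03 F [ 2.17 -3.17 -1.05] M [-0.6833 -0.7206  0.5827] g 44.71 rot [-106.93   89.85  -44.9 ]
```

Emit:
servo_tool:
  rows: [0,0,0,0,0.8]

```text
time_s: 7.23
tool_pos: [0.4804, 0.0579, 0.1802]
tool_rot: [-101.2, 89.9, -39.2]
force: [4.2, -3.9, -1.2]
grip_width: 0.0449
```

```bash
python3 s.py; python3 -c "
from h import *
for i in range(4):
    read_camera('top'); o=get_obs(); print(o['time_s'],o['wrist_torque'],jaw(o))"
```

```text
t 7.2333 q [-34.7  -0.6  24.6 111.    0.4  69.5  51.8] pos [480.3545  57.8862 180.237 ] jaw 62.0 F [ 4.23 -3.92 -1.21] M [-0.8345 -0.8448 -0.1476] g 44.94 rot [-101.21   89.87  -39.21]
7.2833 [-0.86497131 -0.8582255  -0.22183819] 62.06426543129231
7.3333 [-0.86086771 -0.82439172 -0.20589899] 62.07457430011129
7.3833 [-0.85672945 -0.85627424 -0.23659165] 62.07751754645902
7.4333 [-0.85146228 -0.82996994 -0.28837255] 62.0774542852295
```

Emit:
servo_tool:
  rows: [0,0,0,-1,0.8]

```text
time_s: 7.52
tool_pos: [0.4803, 0.0579, 0.1802]
tool_rot: [-98.7, 89.9, -37.5]
force: [4.2, -3.6, -0.7]
grip_width: 0.0443
```

```bash
python3 s.py
```

```text
t 7.5167 q [-34.7  -0.6  24.6 111.    0.4  69.5  50.9] pos [480.3278  57.8646 180.2332] jaw 61.14 F [ 4.2  -3.62 -0.73] M [-0.8806 -0.8311  0.4572] g 44.3 rot [-98.68  89.88 -37.54]
```

Emit:
servo_tool:
  rows: [0,0,0,-1,0.8]

```text
time_s: 7.6
tool_pos: [0.4803, 0.0579, 0.1802]
tool_rot: [-103.2, 89.9, -43.0]
force: [3.5, -5.4, -0.8]
grip_width: 0.0445
```

```bash
python3 s.py
```

```text
t 7.6 q [-34.7  -0.6  24.6 111.    0.4  69.5  49.9] pos [480.3483  57.8625 180.2332] jaw 60.15 F [ 3.53 -5.39 -0.82] M [-0.8772 -0.7975  0.5527] g 44.47 rot [-103.16   89.86  -43.  ]
```

Emit:
servo_tool:
  rows: [0,0,0,-1,0.8,0,0,0,-2,0.8]
  force: 60

```text
time_s: 7.77
tool_pos: [0.4803, 0.0579, 0.1802]
tool_rot: [-105.2, 89.9, -47.0]
force: [3.7, -3.8, -0.6]
grip_width: 0.0445
```

```bash
python3 s.py
```

```text
t 7.7667 q [-34.7  -0.6  24.6 111.    0.4  69.5  47.9] pos [480.3164  57.8612 180.1857] jaw 58.17 F [ 3.71 -3.84 -0.56] M [-0.9302 -0.7973  0.6117] g 44.47 rot [-105.22   89.85  -47.05]
```

Emit:
servo_tool:
  rows: [0,0,0,0,0.6,0,0,0,0,0.25,0,0,0,0,0.25,0,0,0,0,0.25]

```text
time_s: 8.1
tool_pos: [0.4788, 0.0598, 0.1798]
tool_rot: [88.0, 89.9, 146.1]
force: [-0.1, 0.3, -0.5]
grip_width: 0.0575
```

```bash
python3 s.py
```

```text
t 8.1 q [-34.7  -0.6  24.5 111.1   0.2  69.6  47.8] pos [478.8264  59.8128 179.7931] jaw 58.1 F [-0.11  0.29 -0.45] M [ 0.032  -0.0119  0.0207] g 57.48 rot [ 87.97  89.89 146.07]
```

Emit:
servo_tool:
  rows: [0.7,-0.9,8,0,0.3,1.3,-1.7,20,5,0.3,1.3,-1.7,20.2,12,0.3,1.3,-1.7,20.2,19,0.3,1.3,-1.7,20.2,26,0.3,1.3,-1.7,20.2,33,0.3,1.3,-1.7,20.2,40,0.3,1.3,-1.7,20.2,47,0.3,1.3,-1.7,20.2,54,0.3,1.3,-1.7,20.2,60,0.3]
  force: 20

```text
time_s: 8.93
tool_pos: [0.4807, 0.0578, 0.2007]
tool_rot: [-1.7, 90.0, 116.7]
force: [-0.2, 0.1, 0.4]
grip_width: 0.0607
```

Emit:
servo_tool:
  rows: [0,0,0,0,0.4,0,0,0,0,0.5,0,0,0,0,0.7,0,0,0,0,0.7,0,0,0,0,0.7,0,0,0,0,0.7]

```text
time_s: 9.43
tool_pos: [0.4803, 0.0584, 0.2002]
tool_rot: [8.4, 89.9, 126.4]
force: [-2.2, 3.4, 0.8]
grip_width: 0.0333
```

```bash
python3 s.py
```

```text
t 9.4333 q [-35.5  -1.5  25.3 109.4   0.6  72.  107.6] pos [480.2894  58.4432 200.2335] jaw 117.96 F [-2.23  3.44  0.84] M [ 0.7018  0.4885 -0.154 ] g 33.32 rot [  8.44  89.88 126.4 ]
```

Emit:
servo_tool:
  rows: [-0.3,0.4,0,0,0.8,-0.3,0.4,-0.1,-5,0.8,-0.3,0.4,-0.2,-12,0.8,-0.3,0.4,-0.32,-19,0.8,-0.3,0.4,-0.43,-26,0.8,-0.3,0.4,-0.55,-33,0.8,-0.3,0.4,-0.67,-40,0.8,-0.3,0.4,-0.78,-47,0.8,-0.3,0.4,-0.9,-54,0.8,-0.3,0.4,-1.0,-60,0.8]
  force: 40

```text
time_s: 10.27
tool_pos: [0.4803, 0.0578, 0.1992]
tool_rot: [114.9, 90.0, 172.6]
force: [-1.5, 0.2, 1.7]
grip_width: 0.0335
```

```bash
python3 s.py
```

```text
t 10.2667 q [-34.7  -1.5  24.5 109.5   0.6  71.8  47.2] pos [480.2623  57.8408 199.2385] jaw 57.65 F [-1.55  0.17  1.69] M [0.3811 0.3796 0.1403] g 33.54 rot [114.92  89.97 172.57]
```

Emit:
servo_tool:
  rows: [0,0,-0.1,-6,0.8,0,0,-0.2,-12,0.8,0,0,-0.3,-18,0.8,0,0,-0.4,-24,0.8,0,0,-0.5,-30,0.8,0,0,-0.6,-36,0.8,0,0,-0.7,-42,0.8,0,0,-0.8,-48,0.8,0,0,-0.9,-54,0.8,0,0,-1.0,-60,0.8]

```text
time_s: 11.1
tool_pos: [0.4797, 0.0575, 0.1983]
tool_rot: [-157.1, 89.9, -159.4]
force: [-4.6, 0.3, 2.6]
grip_width: 0.0334
```

```bash
python3 s.py
```

```text
t 11.1 q [-33.9  -1.4  23.7 109.6   0.6  71.8 -12.7] pos [479.725   57.464  198.2543] jaw -2.31 F [-4.62  0.3   2.56] M [-0.0204  0.6824  0.0801] g 33.43 rot [-157.08   89.89 -159.39]
```

Emit:
servo_tool:
  rows: [0,0,-0.1,-6,0.8,0,0,-0.2,-12,0.8,0,0,-0.3,-18,0.8,0,0,-0.4,-24,0.8,0,0,-0.5,-30,0.8,0,0,-0.6,-36,0.8]

```text
time_s: 11.6
tool_pos: [0.4793, 0.0576, 0.1976]
tool_rot: [-126.3, 89.8, -164.6]
force: [-4.8, 0.2, 2.6]
grip_width: 0.0337
```

```bash
python3 s.py
```

```text
t 11.6 q [-33.4  -1.3  23.2 109.6   0.6  71.8 -48.7] pos [479.3387  57.6333 197.6304] jaw -38.28 F [-4.75  0.23  2.65] M [-0.0779  1.0059  0.1017] g 33.7 rot [-126.28   89.84 -164.56]
```

Emit:
servo_tool:
  rows: [0,0,-0.1,-6,0.8,0,0,-0.2,-12,0.8]

```text
time_s: 11.77
tool_pos: [0.4792, 0.0577, 0.1974]
tool_rot: [-116.8, 89.8, -167.1]
force: [-6.9, 1.4, 3.0]
grip_width: 0.0337
```

```bash
python3 s.py
```

```text
t 11.7667 q [-33.3  -1.3  23.1 109.6   0.6  71.8 -60.7] pos [479.2294  57.7134 197.4125] jaw -50.28 F [-6.88  1.43  2.98] M [-0.0771  1.1369  0.0889] g 33.68 rot [-116.79   89.82 -167.07]
```

Emit:
servo_tool:
  rows: [0,0,-0.1,-6,0.8,0,0,-0.2,-12,0.8]

```text
time_s: 11.93
tool_pos: [0.4792, 0.0578, 0.1972]
tool_rot: [-108.2, 89.8, -170.5]
force: [-6.7, 1.9, 5.4]
grip_width: 0.0335
```

```bash
python3 s.py
```

```text
t 11.9333 q [-33.1  -1.3  22.9 109.6   0.5  71.8 -72.7] pos [479.1623  57.8351 197.2242] jaw -62.28 F [-6.72  1.85  5.36] M [-0.0389  1.1898  0.1022] g 33.52 rot [-108.24   89.82 -170.52]
```

Emit:
servo_tool:
  rows: [-0.4,0.1,-0.1,-6,0.8,-0.8,0.2,-0.2,-12,0.8]

```text
time_s: 12.1
tool_pos: [0.479, 0.058, 0.197]
tool_rot: [-82.0, 89.9, -156.3]
force: [-1.8, -0.2, 0.3]
grip_width: 0.0338
```

```bash
python3 s.py
```

```text
t 12.1 q [-33.   -1.4  22.7 109.7   0.6  71.6 -84.7] pos [479.0438  57.9589 197.0253] jaw -74.28 F [-1.83 -0.16  0.31] M [-0.0159  0.506   0.0665] g 33.77 rot [ -82.03   89.91 -156.31]
```

Emit:
servo_tool:
  rows: [0,0,-0.1,-5,0.8,0,0,-0.2,-10,0.8]

```text
time_s: 12.27
tool_pos: [0.4791, 0.058, 0.1969]
tool_rot: [-79.9, 89.9, -164.1]
force: [-3.6, 1.3, 2.1]
grip_width: 0.0336
```

```bash
python3 s.py
```

```text
t 12.2667 q [-32.9  -1.4  22.6 109.7   0.6  71.6 -94.7] pos [479.0654  58.0395 196.8732] jaw -84.23 F [-3.59  1.26  2.15] M [0.072  0.8506 0.1473] g 33.6 rot [ -79.89   89.91 -164.12]
```

Emit:
servo_tool:
  rows: [0,0,-0.07,-4,0.8,0,0,-0.13,-8,0.8]

```text
time_s: 12.43
tool_pos: [0.4791, 0.0582, 0.1967]
tool_rot: [-76.8, 89.9, -169.0]
force: [-3.0, 1.9, 2.9]
grip_width: 0.0334
```

```bash
python3 s.py
```

```text
t 12.4333 q [ -32.8   -1.4   22.5  109.7    0.6   71.6 -102.6] pos [479.0503  58.1583 196.7482] jaw -92.18 F [-2.96  1.9   2.87] M [0.2081 0.831  0.1015] g 33.42 rot [ -76.79   89.91 -168.97]
```

Emit:
servo_tool:
  rows: [0,0,-0.07,-4,0.8,0,0,-0.13,-8,0.8]

```text
time_s: 12.6
tool_pos: [0.479, 0.0582, 0.1966]
tool_rot: [-73.3, 89.9, -173.5]
force: [-3.2, 2.0, 2.3]
grip_width: 0.0335
```

```bash
python3 s.py
```

```text
t 12.6 q [ -32.7   -1.4   22.4  109.7    0.5   71.6 -110.6] pos [479.0372  58.241  196.6003] jaw -100.17 F [-3.19  1.96  2.26] M [0.1817 0.8282 0.1028] g 33.49 rot [ -73.32   89.9  -173.5 ]
```

Emit:
servo_tool:
  rows: [0,0,0,0,0.5,0,0,0,0,0.3,0,0,0,0,0.3,0,0,0,7,0.3,0,0,0,14,0.3,0,0,0,21,0.3,0,0,0,28,0.3,0,0,0,35,0.3,0,0,0,42,0.3,0,0,0,49,0.3]
  force: 20

```text
time_s: 13.43
tool_pos: [0.4801, 0.0575, 0.1965]
tool_rot: [5.8, 90.0, -44.8]
force: [0.0, 0.2, -0.3]
grip_width: 0.061
```

Emit:
servo_tool:
  rows: [0,0,0,7,0.3,0,0,0,14,0.3,0,0,0,21,0.3,0,0,0,28,0.3,0,0,0,35,0.3,0,0,0,42,0.3,0,0,0,49,0.3,0,0,0,56,0.3,0,0,0,63,0.3,0,0,0,70,0.3]

```text
time_s: 14.27
tool_pos: [0.48, 0.0575, 0.1965]
tool_rot: [-57.8, 90.0, -38.4]
force: [0.3, -0.2, -0.4]
grip_width: 0.0607
```

Emit:
servo_tool:
  rows: [0,0,0,1,0.3,0,0,0,1,0.3,0,0,0,1,0.3]

```text
time_s: 14.52
tool_pos: [0.4799, 0.0578, 0.1965]
tool_rot: [-43.6, 90.0, -23.8]
force: [0.1, -0.7, 0.7]
grip_width: 0.0609
```

```bash
python3 s.py
```

```text
t 14.5167 q [-34.2  -1.4  24.  109.8   0.6  71.5   9.4] pos [479.8894  57.7612 196.5492] jaw 19.83 F [ 0.11 -0.68  0.69] M [-0.0394 -0.0348 -0.0582] g 60.87 rot [-43.63  89.98 -23.81]
```

Emit:
servo_tool:
  rows: [0,0,0,0,0.5,0,0,0,0,0.8,0,0,0,0,0.8,0,0,0,0,0.8,0,0,0,0,0.8,0,0,0,0,0.8]
  force: 50

```text
time_s: 15.02
tool_pos: [0.4798, 0.0579, 0.1965]
tool_rot: [-2.6, 90.0, 17.3]
force: [0.1, -0.5, -0.8]
grip_width: 0.0331
```

```bash
python3 s.py
```

```text
t 15.0167 q [-34.2  -1.4  24.  109.8   0.6  71.5   9.5] pos [479.7604  57.9417 196.5486] jaw 19.96 F [ 0.08 -0.46 -0.75] M [-0.0533  0.0146  0.0409] g 33.1 rot [-2.63 90.   17.33]
```

Emit:
servo_tool:
  rows: [0,0,-0.05,-3,0.8,0,0,-0.1,-6,0.8,0,0,-0.15,-9,0.8]

```text
time_s: 15.27
tool_pos: [0.4797, 0.0579, 0.1964]
tool_rot: [-88.7, 90.0, -77.8]
force: [0.1, -1.3, 0.2]
grip_width: 0.0335
```

```bash
python3 s.py
```

```text
t 15.2667 q [-34.1  -1.4  23.9 109.8   0.6  71.5   0.4] pos [479.7389  57.9275 196.412 ] jaw 10.84 F [ 0.07 -1.33  0.17] M [-0.0929  0.0709  0.1179] g 33.45 rot [-88.65  89.99 -77.81]
```

Emit:
servo_tool:
  rows: [0,0,-0.05,-3,0.8,0,0,-0.1,-6,0.8]

```text
time_s: 15.43
tool_pos: [0.4797, 0.0579, 0.1963]
tool_rot: [-91.8, 90.0, -86.9]
force: [-0.1, -0.7, -0.1]
grip_width: 0.0335
```

```bash
python3 s.py
```

```text
t 15.4333 q [-34.   -1.4  23.8 109.8   0.6  71.5  -5.6] pos [479.7144  57.9309 196.3065] jaw 4.85 F [-0.05 -0.73 -0.05] M [-0.1248  0.0285  0.1373] g 33.5 rot [-91.77  89.99 -86.93]
```

Perfectly centred now; the nut is still running free.

Emit:
servo_tool:
  rows: [0,0,-0.05,-3,0.8,0,0,-0.1,-6,0.8]

```text
time_s: 15.6
tool_pos: [0.4797, 0.0579, 0.1962]
tool_rot: [-89.4, 90.0, -90.6]
force: [-1.1, -0.5, 0.9]
grip_width: 0.0333
```

```bash
python3 s.py
```

```text
t 15.6 q [-33.9  -1.4  23.7 109.8   0.6  71.5 -11.6] pos [479.718   57.8924 196.2135] jaw -1.16 F [-1.1  -0.53  0.92] M [-0.1017  0.1195  0.1092] g 33.31 rot [-89.42  89.99 -90.57]
```

Emit:
servo_tool:
  rows: [0,0,-0.05,-3,0.8,0,0,-0.1,-6,0.8]

```text
time_s: 15.77
tool_pos: [0.4797, 0.0579, 0.1961]
tool_rot: [-106.9, 90.0, -114.1]
force: [-0.9, 0.3, 0.8]
grip_width: 0.0336
```

```bash
python3 s.py
```

```text
t 15.7667 q [-33.9  -1.4  23.6 109.8   0.6  71.5 -17.6] pos [479.6904  57.9344 196.1082] jaw -7.16 F [-0.92  0.27  0.77] M [-0.1258  0.1147  0.0992] g 33.61 rot [-106.91   89.99 -114.06]
```

Emit:
servo_tool:
  rows: [0,0,-0.05,-3,0.8,0,0,-0.1,-6,0.8]

```text
time_s: 15.93
tool_pos: [0.4796, 0.0579, 0.196]
tool_rot: [-118.4, 90.0, -131.6]
force: [-0.9, -0.3, 0.1]
grip_width: 0.0334
```

```bash
python3 s.py
```

```text
t 15.9333 q [-33.8  -1.4  23.5 109.8   0.6  71.5 -23.6] pos [479.6381  57.9305 196.0214] jaw -13.15 F [-0.86 -0.32  0.05] M [-0.0645  0.1837  0.1095] g 33.36 rot [-118.41   89.98 -131.56]
```

Emit:
servo_tool:
  rows: [0,0,-0.05,-3,0.8,0,0,-0.1,-6,0.8]

```text
time_s: 16.1
tool_pos: [0.4796, 0.0579, 0.1959]
tool_rot: [-111.0, 90.0, -130.2]
force: [-0.3, -1.1, 1.0]
grip_width: 0.0335
```

```bash
python3 s.py
```

```text
t 16.1 q [-33.7  -1.4  23.5 109.8   0.6  71.4 -29.6] pos [479.6422  57.8897 195.9185] jaw -19.16 F [-0.28 -1.1   0.95] M [-0.1274  0.1689  0.143 ] g 33.52 rot [-111.03   89.98 -130.19]
```

Emit:
servo_tool:
  rows: [0,0,-0.05,-3,0.8,0,0,-0.1,-6,0.8]

```text
time_s: 16.27
tool_pos: [0.4796, 0.0579, 0.1958]
tool_rot: [-118.1, 90.0, -143.2]
force: [0.1, 0.0, 0.8]
grip_width: 0.0331
```

```bash
python3 s.py
```

```text
t 16.2667 q [-33.6  -1.4  23.4 109.8   0.6  71.4 -35.6] pos [479.6142  57.9434 195.8346] jaw -25.15 F [0.08 0.01 0.85] M [-0.0879  0.1756  0.1495] g 33.12 rot [-118.06   89.98 -143.21]
```

Emit:
servo_tool:
  rows: [0,0,-0.05,-3,0.8,0,0,-0.1,-6,0.8]

```text
time_s: 16.43
tool_pos: [0.4796, 0.0579, 0.1957]
tool_rot: [-117.2, 90.0, -148.4]
force: [-0.6, -1.3, 0.8]
grip_width: 0.0337
```

```bash
python3 s.py
```

```text
t 16.4333 q [-33.5  -1.3  23.3 109.8   0.6  71.4 -41.6] pos [479.5663  57.9429 195.7209] jaw -31.15 F [-0.56 -1.32  0.77] M [-0.0947  0.2013  0.1179] g 33.65 rot [-117.24   89.98 -148.38]
```

```bash
python3 - <<'E'
from h import *
p=read_camera("scene"); cv2.imwrite("pics/s2.png",cv2.resize(p["frame"][130:240,160:310],None,fx=5,fy=5,interpolation=cv2.INTER_CUBIC))
p=read_camera("wrist"); cv2.imwrite("pics/w2.png",p["frame"])
E
```

```text
(no output)
```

View pics/s2.png

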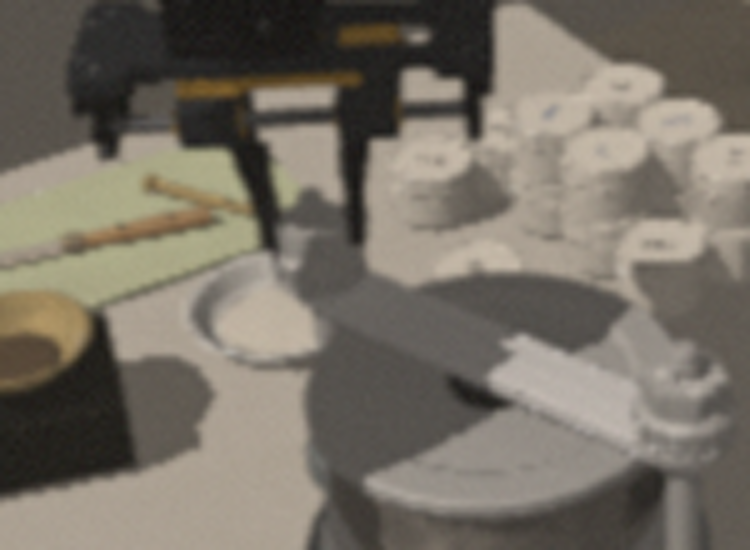

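View pics/w2.png

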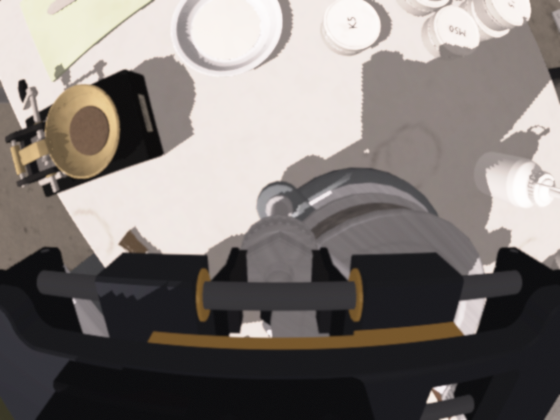

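Emit:
servo_tool:
  rows: [0,0,-0.05,-3,0.8,0,0,-0.1,-6,0.8]

```text
time_s: 16.7
tool_pos: [0.4796, 0.058, 0.1956]
tool_rot: [-112.7, 90.0, -149.8]
force: [-0.3, 0.8, 1.5]
grip_width: 0.0334
```

```bash
python3 s.py
```

```text
t 16.7 q [-33.5  -1.3  23.2 109.8   0.6  71.4 -47.4] pos [479.5779  57.9596 195.6493] jaw -37.03 F [-0.27  0.79  1.47] M [-0.1273  0.3481  0.2623] g 33.4 rot [-112.73   89.98 -149.76]
```

Emit:
servo_tool:
  rows: [0,0,-0.05,-3,0.8,0,0,-0.1,-6,0.8]

```text
time_s: 16.87
tool_pos: [0.4795, 0.058, 0.1955]
tool_rot: [-102.4, 90.0, -145.4]
force: [-0.6, 0.4, 0.9]
grip_width: 0.0333
```

```bash
python3 s.py
```

```text
t 16.8667 q [-33.4  -1.3  23.2 109.8   0.6  71.4 -53.4] pos [479.5143  57.96   195.5274] jaw -43.02 F [-0.64  0.36  0.91] M [-0.0849  0.3365  0.346 ] g 33.34 rot [-102.4    89.97 -145.42]
```

Emit:
servo_tool:
  rows: [0,0,-0.05,-3,0.8,0,0,-0.1,-6,0.8]

```text
time_s: 17.03
tool_pos: [0.4795, 0.058, 0.1955]
tool_rot: [-86.5, 90.0, -135.5]
force: [-0.6, -0.4, 1.3]
grip_width: 0.0332
```

```bash
python3 s.py
```

```text
t 17.0333 q [-33.3  -1.3  23.1 109.8   0.6  71.4 -59.4] pos [479.5351  57.9775 195.4581] jaw -49.0 F [-0.59 -0.37  1.26] M [-0.1775  0.309   0.4494] g 33.21 rot [ -86.54   89.96 -135.54]
```

Emit:
servo_tool:
  rows: [0,0,-0.03,-2,0.8,0,0,-0.06,-4,0.8]

```text
time_s: 17.2
tool_pos: [0.4795, 0.058, 0.1954]
tool_rot: [-84.5, 90.0, -137.5]
force: [-0.6, -0.3, 0.5]
grip_width: 0.0332
```

```bash
python3 s.py
```

```text
t 17.2 q [-33.3  -1.3  23.  109.9   0.6  71.4 -63.4] pos [479.5046  58.0113 195.4095] jaw -52.94 F [-0.64 -0.35  0.45] M [-0.132   0.396   0.4988] g 33.19 rot [ -84.55   89.96 -137.48]
```

Slope is about 0.9 N m/rad, so 4° more brings it to about 0.56.

Emit:
servo_tool:
  rows: [0,0,-0.03,-2,0.8,0,0,-0.06,-4,0.8]

```text
time_s: 17.37
tool_pos: [0.4795, 0.058, 0.1953]
tool_rot: [-77.0, 90.0, -133.9]
force: [-1.0, -0.7, 1.4]
grip_width: 0.0331
```

```bash
python3 s.py
```

```text
t 17.3667 q [-33.2  -1.3  23.  109.9   0.6  71.4 -67.3] pos [479.4931  58.0202 195.3485] jaw -56.92 F [-1.01 -0.66  1.36] M [-0.1339  0.3904  0.6042] g 33.05 rot [ -77.02   89.96 -133.94]
```

Emit:
servo_tool:
  rows: [0,0,0,0,0.6,0,0,0,0,0.3,0,0,0,0,0.2,0,0,0,0,0.2,0,0,20,0,0.2,0,0,45,0,0.2,0,0,75,0,0.2,0,0,95,0,0.2,0,0,100,0,0.2,0,0,100,0,0.2]

```text
time_s: 18.2
tool_pos: [0.4807, 0.058, 0.2968]
tool_rot: [73.8, 89.8, 16.8]
force: [0.9, -1.0, -0.3]
grip_width: 0.0693
```

Emit:
servo_tool:
  rows: [-10,20,0,0,0.2,-20,40,0,0,0.2,-20,60,0,0,0.2,-20,60,0,0,0.2,-20,60,0,0,0.2]

```text
time_s: 18.62
tool_pos: [0.4589, 0.1185, 0.2935]
tool_rot: [-88.9, 89.8, -145.8]
force: [-0.1, -0.3, 0.1]
grip_width: 0.0696
```

```bash
python3 s.py; python3 - <<'E'
from h import *
np.set_printoptions(precision=4,suppress=True)
o=get_obs();p=read_camera("wrist");W=wcloud(p,o)
cv2.imwrite("pics/w3.png",p["frame"])
for n in ["clamp_nut","lock_nut"]:
    for r in cut_out(n,p): 
        q=W[r["pixels"]];print(n,r["score"],r["extent"],np.nanmedian(q,0))
F=W.reshape(-1,3);F=F[np.hypot(F[:,0]-.4797,F[:,1]-.058)<.03]
h,e=np.histogram(F[:,2],np.arange(.15,.22,.002));print(list(zip(e.round(3),h)))
p=read_camera("scene"); cv2.imwrite("pics/s3.png",cv2.resize(p["frame"][140:250,180:330],None,fx=5,fy=5,interpolation=cv2.INTER_CUBIC))
E
```

```text
t 18.6167 q [-37.   -5.2  18.1 102.1   1.7  83.  -76.1] pos [458.8687 118.5336 293.4677] jaw -56.87 F [-0.12 -0.34  0.1 ] M [-0.1172  0.0674  0.024 ] g 69.57 rot [ -88.93   89.82 -145.79]
clamp_nut 0.97 [349.1, 229.9, 52.0, 49.1] [0.4879 0.0748 0.1801]
clamp_nut 0.59 [228.4, 89.5, 83.9, 85.8] [0.5296 0.2475 0.0051]
lock_nut 0.68 [354.5, 234.8, 41.7, 43.7] [0.4847 0.0669 0.1954]
[(np.float64(0.15), np.int64(0)), (np.float64(0.152), np.int64(0)), (np.float64(0.154), np.int64(1)), (np.float64(0.156), np.int64(5)), (np.float64(0.158), np.int64(3)), (np.float64(0.16), np.int64(4)), (np.float64(0.162), np.int64(73)), (np.float64(0.164), np.int64(73)), (np.float64(0.166), np.int64(75)), (np.float64(0.168), np.int64(17)), (np.float64(0.17), np.int64(35)), (np.float64(0.172), np.int64(32)), (np.float64(0.174), np.int64(38)), (np.float64(0.176), np.int64(48)), (np.float64(0.178), np.int64(176)), (np.float64(0.18), np.int64(238)), (np.float64(0.182), np.int64(118)), (np.float64(0.184), np.int64(33)), (np.float64(0.186), np.int64(25)), (np.float64(0.188), np.int64(41)), (np.float64(0.19), np.int64(34)), (np.float64(0.192), np.int64(67)), (np.float64(0.194), np.int64(546)), (np.float64(0.196), np.int64(298)), (np.float64(0.198), np.int64(22)), (np.float64(0.2), np.int64(20)), (np.float64(0.202), np.int64(16)), (np.float64(0.204), np.int64(55)), (np.float64(0.206), np.int64(23)), (np.float64(0.208), np.int64(57)), (np.float64(0.21), np.int64(90)), (np.float64(0.212), np.int64(5)), (np.float64(0.214), np.int64(0)), (np.float64(0.216), np.int64(0))]
```

View pics/s3.png

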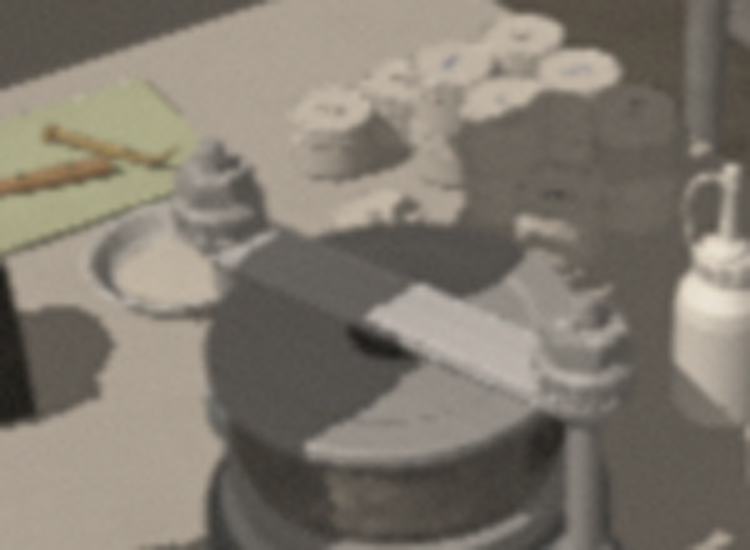

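View pics/w3.png

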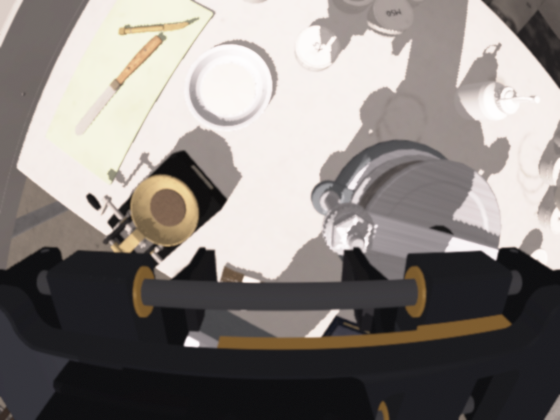

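The scene crop shows the two nuts stacked at about (218,190), and the wrist view shows the same at (352,232). The lock nut top fell from 200.6 to 195.4 mm. Nothing else has moved.

```bash
python3 -c "
from cell import *
print(sign_off())"
```

```text
the job is handed in; nothing more can be done
None
```

Both nuts on the loose rod are tightened in the order asked, and the job was handed in at about 19 s.

- **Clamp nut:** turned about 97° clockwise. The last reading while turning was 0.61 N m, about 0.59 after removing the sensor offset.
- **Lock nut:** turned about 295° clockwise with one regrasp on the flats, down onto the clamp nut. It touched at about 270°, and the last reading was 0.60 N m, about 0.58 after offset.

**Last checks:**
- The wrist camera puts the lock nut's top at 195.4 mm, down from 200.6 mm, and the nuts look stacked with no gap.
- The gripper is open and well clear, and nothing else on the table looks moved.

**Doubts:**
- The clamp nut torque was noisy. It read 0.46 to 0.61 N m over the last degrees. While the arm was stopped it read about −0.2 to −0.3, which I put down to the arm springing back and did not use.
- The lock nut touched about 24° later than the 4.1 mm given as its maximum start height implies. Most of that could come from the clamp nut sitting lower after tightening.
- I did not re-check the clamp nut's torque after tightening the lock nut, so as not to disturb it.

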